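# Tip the burnt coils into the scrap crate

## Robot

A 6-joint arm with a two-finger parallel gripper is mounted at the origin on the work surface. World frame = base frame: x ahead of the robot, y to its left, z up, the work surface at z = 0. Lengths are in m, angles in degrees, forces in N, time in s.
With the tool pointing down it reaches from about 0.3 to 0.95 m from the base axis. Payload 3.1 kg.
Tool frame: the origin (TCP) lies between the finger pads; the fingertips stand 19 mm ahead of it and the grasp point (between the pads) is the TCP; z points along the fingers, y is the line along which they close (so a half turn about z gives the same grasp; the last joint's range is limited). The gripper opens to 85 mm and grips with 20 to 120 N. Pads are 22 mm wide; open, the fingers measure 114 mm over their backs; the gripper's body (76 mm by 85 mm) begins 54 mm behind the grasp point. The pads swing forward as they close: fully open they stand 13 mm farther back than shut.
Start: joints at [62.756, 17.653, 93.61, -0, 68.738, -3.994], TCP at [0.247, 0.574, 0.25] pointing down, gripper open.
Joint ranges: [-175.34, 175.34], [-45.06, 112.39], [2.9, 150.54], [-68.45, 248.45], [3.09, 151.38], [-168.51, 168.51]. Speed limits (degrees/s): [159.86, 159.86, 180, 180, 180, 180].

## Interface

Orientations are given as [roll, pitch, yaw] about the fixed x, y, z axes, in that order (R = Rz(yaw) Ry(pitch) Rx(roll)).
In Python, from rig import manip gives the robot as it stands.
- The arm moves only by the shell command python3 -m handwheel 'ROWS' [FORCE]. ROWS is text: rows parted by semicolons, each of 7 numbers parted by spaces: the shift along the world's x, y, z in mm, then the turn, a rotation vector about the world's x, y, z in degrees, then the finger opening in mm, from 0 to 85.4. In form: x y z rx ry rz gripper; .... A call has exactly 8 rows; each row is the pose to reach, as a shift and turn from the pose commanded when the call began; what a row does not reach only later rows make up. A row lasts 1/8 s, in which the tool goes at most 62.5 mm and 10.7 degrees, less where a joint would pass 70% of its speed; a pose out of reach is approached as far as the arm can. A call with a gripper value outside its range is refused whole. The fingers move at their own pace and stop on an object; FORCE is the grip in N (left out, the last holds). Time passes only in rows, so rows that repeat a pose let the fingers close, or fill a call up. It gives the time, the measured TCP pose, the force, the opening and the grip force at its end, in the units of the state.
- manip.state(): the state, without advancing time (a new reading comes with each control period).
- manip.read_camera(name): name is "side" or "top"; returns the picture (400x640x3 uint8, red, green, blue); there is no depth.
- manip.calibration(name): a dict with "camera_matrix" (3x3 intrinsics, pixels), "k1" (the pictures are not rectified: a ray, as slopes to the right and down, at radius r is drawn at 1 + k1 r^2 times it, then the intrinsics apply), "position" and "rotation" of the camera in the world. Camera axes: x right, y up, looking along -z (the intrinsics and any distortion apply to the point x, -y, -z); pixel columns grow to the right and rows downward; lengths in m; the calibration is good to about 2 mm. A picture is of the moment at which its call begins. calibration takes no time and is no camera call.
- manip.hand_in(): hands the job in; it is judged then, once.
The state is a dict: "clock": time; "qpos": joint angles; "joint_vel": joint speeds; "effort": joint torques, N m; "tool_pos": TCP position; "tool_rot": TCP orientation; "ft_force": force on the tool from outside, world axes, zero at the start; "wrist_torque": the same for the moment, N m; "finger_gap": finger opening in m; "grip_force": force on a finger pad.
Only numpy, scipy, OpenCV 4.12 (cv2) and the standard library are available. Lean on these libraries where they do the work, as an engineer would, in place of code of your own. Each camera call takes 0.05 s, during which the arm holds its last target. There are 200 camera calls.

## Task

Lift the red tray of burnt black coils by its handle, tip all three coils out of its mouth into the blue scrap crate without spilling any on the table, then stand the empty red tray upright in the middle of the green mat and let go. Leave the grey tray with its good coils and everything else on the table where they are.

Things in the scene. Friction and masses are not known exactly. Their poses are not given: they have to be found in the camera images.
- scrap_tray: RED open-fronted tray, 176 mm long (x), 76 wide (y), 0.3 kg. Origin: underside, straight below the handle; +x towards the pouring mouth, z up. Floor 4 mm thick, x -75 to +60; 45 mm high walls at the rear (outer face x=-79) and both sides; in front the floor ramps up to a 16 mm high lip at x=+97, where parts slide out.
- scrap_tray_handle (a point): Centre of the black grip bar bridging the red tray on two side legs, 108 mm above the tray's origin. Bar 12 mm thick, 24 deep, 68 clear along the tray's y. Its flat faces lean 30 deg, top towards the rear (tray -x): fingers closing along the tray's length pinch it squarely when the tool leans 30 deg, hand over the rear. Site axes are the tray's.
- scrap_tray_lip (a point): middle of the top edge of the red tray's pouring lip (x=+96, z=16 mm in the tray's frame)
- good_tray: GREY tray of the same shape and size, holding the good coils; the two trays swap places between runs
- scrap_coil1: black (burnt) bobbin coil, 60 x 40 x 34 mm, origin at the centre of its underside (the 60 x 40 face); about 0.06 to 0.13 kg. Starts lying flat in the red tray, one of three in a row.
- scrap_coil2: black (burnt) bobbin coil, 60 x 40 x 34 mm, origin at the centre of its underside (the 60 x 40 face); about 0.06 to 0.13 kg. Starts lying flat in the red tray, one of three in a row.
- scrap_coil3: black (burnt) bobbin coil, 60 x 40 x 34 mm, origin at the centre of its underside (the 60 x 40 face); about 0.06 to 0.13 kg. Starts lying flat in the red tray, one of three in a row.
- good_coil1: cream-coloured good bobbin coil, 60 x 40 x 34 mm, origin at the centre of its underside (the 60 x 40 face); about 0.06 to 0.13 kg. Starts lying flat in the grey tray; stays there.
- good_coil2: cream-coloured good bobbin coil, 60 x 40 x 34 mm, origin at the centre of its underside (the 60 x 40 face); about 0.06 to 0.13 kg. Starts lying flat in the grey tray; stays there.
- good_coil3: cream-coloured good bobbin coil, 60 x 40 x 34 mm, origin at the centre of its underside (the 60 x 40 face); about 0.06 to 0.13 kg. Starts lying flat in the grey tray; stays there.
- crate: blue open scrap crate fixed to the table, outside 250 (x) by 220 (y) by 130 mm high, walls and floor 6 mm; origin at the centre of its underside, z up. Four old black coils already lie flat in its corners (fixed).
- crate_rim (a point): centre of the crate's mouth, at rim height (130 mm)
- mat: green square mat fixed on the table, 160 x 160 x 4 mm, where empty trays go; origin at the centre of its underside
- spool: bystander: spool of copper wire, 84 mm diameter, 70 mm high, standing
- tape: bystander: yellow roll of tape lying flat, 90 mm outside diameter, 24 mm high
- coil_stack: bystander: stack of three cream coils, 40 x 60 x 102 mm
- carton: bystander: cardboard box 80 x 120 x 70 mm
- driver: bystander: screwdriver, 180 mm, lying down
- varnish: bystander: can 64 mm diameter, 110 mm high
There are look-alikes about, which are no part of the job. There is more than one size of the scrap_tray; the one meant has the size given above.

How it is judged:
By the outcome, as a careful person would: the job done as asked, in the order asked, and still so for the second after the job is handed in, with the robot touching nothing.
It also fails if it takes over 61 s, if anything falls off the work surface, if the arm or the gripper's body presses on something with over 40 N, if the wrist force passes 120 N, or if a joint passes its speed limit or range.

## Working session

There is one attempt and no reset: what is moved stays moved. The work goes in short steps, Python scripts to look and compute and a shell command to move; the robot and the scene stay as the last step left them, time stands still between calls to the robot, and variables do not carry over. Pictures are saved under pics/ and viewed, at most 11 in all, crops included, and the job is handed in when it is done.

```bash
mkdir -p pics; ls; python3 - <<'E'
from rig import manip
import cv2,numpy as np
for n in("top","side"):
    im=manip.read_camera(n); cv2.imwrite(f"pics/{n}0.png",im[:,:,::-1]); c=manip.calibration(n); print(n,c)
print(manip.state())
E
```

```text
pics
top {'camera_matrix': array([[490.66492878,   0.        , 318.03936288],
       [  0.        , 490.66492878, 206.75165013],
       [  0.        ,   0.        ,   1.        ]]), 'k1': -0.11527380205311454, 'position': array([0.28264159, 0.02931332, 1.27674386]), 'rotation': array([ 10.76779647,   0.33749159, -88.35097724])}
side {'camera_matrix': array([[371.37988492,   0.        , 314.87278471],
       [  0.        , 371.37988492, 193.98590359],
       [  0.        ,   0.        ,   1.        ]]), 'k1': -0.04362009406144169, 'position': array([ 0.38277496, -0.55436245,  0.75190095]), 'rotation': array([ 43.32628726,  -0.46773059, -11.19072972])}
{'clock': 0.1, 'qpos': array([ 6.27563099e+01,  1.76996799e+01,  9.36823918e+01, -1.08095623e-03,
        6.87396935e+01, -3.99337452e+00]), 'joint_vel': array([ 0.11340465, -0.08927915, -0.21038758,  0.00330853,  0.13126569,
        0.12273267]), 'effort': array([-8.45829527e-05, -4.16407263e+01, -2.77645415e+01,  2.01751209e-05,
        4.02117788e-03, -2.59858285e-05]), 'tool_pos': array([0.24641653, 0.57358992, 0.24915874]), 'tool_rot': array([-1.79878460e+02, -7.47574887e-03,  1.56750070e+02]), 'ft_force': array([-0.24817097,  0.31979131, -0.21637934]), 'wrist_torque': array([ 0.02760844,  0.02032304, -0.03286621]), 'grip_force': 0.0, 'finger_gap': 0.08555211322138565}
```

View pics/top0.png

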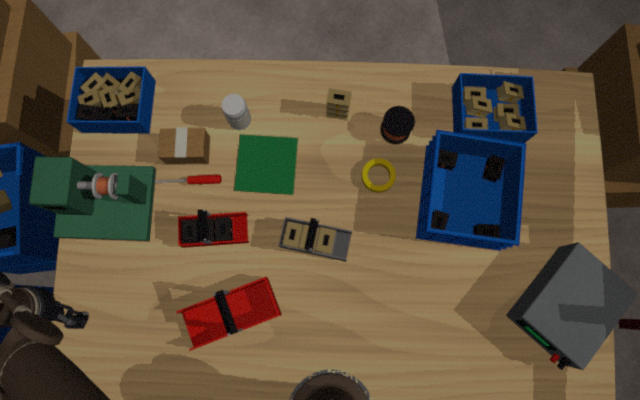

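View pics/side0.png

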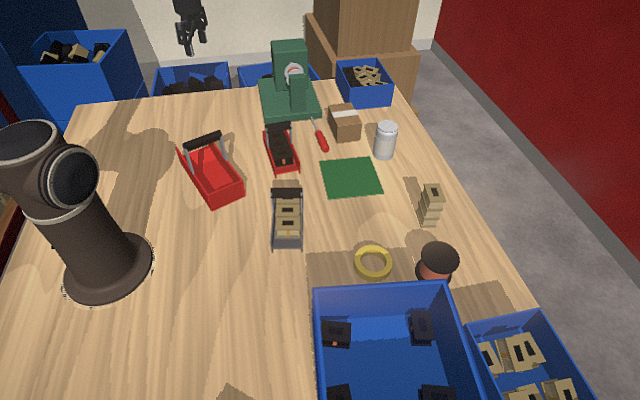

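The top view shows the loaded red tray at about (213,229), with an empty, larger red decoy at (230,313). The grey tray is at (315,239), the mat at (267,165) and the crate at (471,190). In the side view the loaded tray is at (282,150), with its mouth towards the camera.

```bash
cat > h.py <<'E'
import numpy as np,cv2
from rig import manip
from scipy.spatial.transform import Rotation as Ro
def R(n):
    return Ro.from_euler('xyz',manip.calibration(n)['rotation'],degrees=True).as_matrix()
def ray(n,p):
    c=manip.calibration(n);K=c['camera_matrix']
    d=np.array([(p[0]-K[0,2])/K[0,0],(p[1]-K[1,2])/K[1,1]]);s=d.copy()
    for _ in range(20): s=d/(1+c['k1']*(s@s))
    return c['position'],R(n)@np.array([s[0],-s[1],-1])
def plane(n,p,z):
    o,d=ray(n,p); return (o+d*(z-o[2])/d[2]).round(4)
def pix(n,X):
    c=manip.calibration(n);q=R(n).T@(np.asarray(X)-c['position']);s=np.array([q[0],-q[1]])/-q[2]
    return (c['camera_matrix']@np.r_[s*(1+c['k1']*(s@s)),1])[:2].round(1)
def tri(p1,p2):
    (a,u),(b,v)=ray('top',p1),ray('side',p2)
    t=np.linalg.lstsq(np.c_[u,-v],b-a,rcond=None)[0];A=a+u*t[0];B=b+v*t[1]
    return ((A+B)/2).round(4),np.linalg.norm(A-B).round(4)
E
python3 - <<'E'
from h import *
t=cv2.imread('pics/top0.png');s=cv2.imread('pics/side0.png')
a=cv2.resize(t[200:260,165:265],None,fx=6,fy=6,interpolation=2)
b=cv2.resize(s[110:190,250:320],None,fx=6,fy=6,interpolation=2)
o=np.zeros((480,1030,3),np.uint8);o[:360,:600]=a;o[:,605:1025]=b
cv2.imwrite('pics/crop.png',cv2.resize(o,None,fx=.776,fy=.776,interpolation=cv2.INTER_AREA))
h=cv2.cvtColor(t,cv2.COLOR_BGR2HSV)
def quad(m,n):
    cs,_=cv2.findContours(m.astype(np.uint8),0,1)
    for c in cs:
        if cv2.contourArea(c)>400:
            b=cv2.minAreaRect(c);print(n,np.round(b[0]),np.round(b[1]),round(b[2],1)); yield cv2.boxPoints(b),c
g=(h[...,0]>50)&(h[...,0]<80)&(h[...,1]>120); g[:, :200]=0
for q,c in quad(g,'mat'):
    P=np.array([plane('top',p,.004) for p in q]);print(P,P.mean(0),np.linalg.norm(P[0]-P[1]),np.linalg.norm(P[1]-P[2]))
bl=(h[...,0]>100)&(h[...,0]<125)&(h[...,1]>130);bl[:,:415]=0;bl[:131]=0
for q,c in quad(bl,'crate'):
    ap=cv2.approxPolyDP(c,8,True)[:,0];print(ap.tolist());[print(plane('top',p,.13)) for p in ap]
r=((h[...,0]<8)|(h[...,0]>172))&(h[...,1]>130)
r[260:]=0;r[:205]=0
for q,c in quad(r,'red'):
    print(q.tolist());P=np.array([plane('top',p,.03) for p in q]);print(P)
E
```

```text
mat [265. 164.] [58. 56.] 3.8
[[0.564  0.2681 0.004 ]
 [0.72   0.2679 0.004 ]
 [0.7126 0.1079 0.004 ]
 [0.5576 0.1119 0.004 ]] [0.63855 0.18895 0.004  ] 0.15600012820507556 0.16017103358597648
crate [475. 185.] [107. 122.] 7.6
[[437, 131], [416, 237], [518, 244], [524, 141], [536, 131]]
[ 0.6991 -0.2461  0.13  ]
[ 0.4342 -0.1909  0.13  ]
[ 0.4231 -0.4376  0.13  ]
[ 0.6816 -0.4665  0.13  ]
[ 0.7094 -0.4998  0.13  ]
red [212. 229.] [31. 70.] 86.2
[[176.1239471435547, 215.85842895507812], [245.81419372558594, 211.21240234375], [247.8805694580078, 242.20797729492188], [178.19032287597656, 246.85400390625]]
[[0.485  0.4127 0.03  ]
 [0.5025 0.2302 0.03  ]
 [0.4221 0.2204 0.03  ]
 [0.4043 0.4008 0.03  ]]
```

View pics/crop.png

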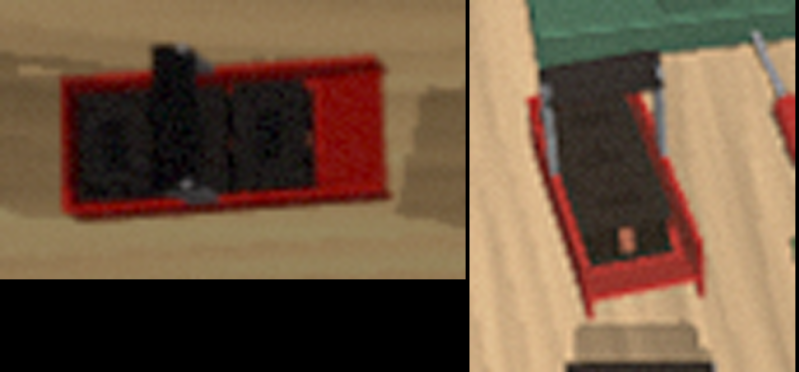

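The crop shows the red tray with its black grip bar at about (202.4,224.7) top and (278.2,126.8) side. The rear wall is at left in the top view and the mouth at right. I'll compute positions from these.

```bash
python3 - <<'E'
from h import *
print('handle',tri((202.4,224.7),(278.2,126.8)), plane('top',(202.4,224.7),.108))
f=lambda x,y:(x/4.656+165,y/4.656+200)
for z in(.045,.016):
  for q in((62,80),(70,215),(380,60),(388,197)): print(z,q,plane('top',f(*q),z))
print('bar ends',plane('top',f(172,47),.115),plane('top',f(175,188),.115))
# side view table contacts: mouth bottom corners
g=lambda x,y:((x-469.5)/4.656+250,y/4.656+110)
for q in((590,314),(700,294)):print('side',plane('side',g(*q),0),plane('side',g(*q),.0))
im=cv2.imread('pics/top0.png')
# side view of crate rim corners visible
s=cv2.imread('pics/side0.png')
print('crate rim side', plane('side',(313,288),.13),plane('side',(450,281),.13))
for q in((437,131),(524,141),(518,244),(416,237)):print('rim',plane('top',q,.13))
E
```

```text
handle (array([0.4533, 0.3223, 0.1068]), np.float64(0.0011)) [0.4525 0.3219 0.108 ]
0.045 (62, 80) [0.4793 0.402  0.045 ]
0.045 (70, 215) [0.4047 0.3917 0.045 ]
0.045 (380, 60) [0.4956 0.2255 0.045 ]
0.045 (388, 197) [0.4202 0.217  0.045 ]
0.016 (62, 80) [0.484  0.4108 0.016 ]
0.016 (70, 215) [0.4076 0.4002 0.016 ]
0.016 (380, 60) [0.5006 0.2301 0.016 ]
0.016 (388, 197) [0.4234 0.2214 0.016 ]
bar ends [0.4873 0.3239 0.115 ] [0.4135 0.317  0.115 ]
side [0.428  0.2261 0.    ] [0.428  0.2261 0.    ]
side [0.4984 0.2312 0.    ] [0.4984 0.2312 0.    ]
crate rim side [ 0.4515 -0.2154  0.13  ] [ 0.7103 -0.2514  0.13  ]
rim [ 0.6991 -0.2461  0.13  ]
rim [ 0.6816 -0.4665  0.13  ]
rim [ 0.4231 -0.4376  0.13  ]
rim [ 0.4342 -0.1909  0.13  ]
```

```bash
cat >> h.py <<'E'
def pose(hand_xyz,psi,th):
    """handle position, tray heading, tray nose-down pitch (deg) -> p, R of tool"""
    a=np.radians(psi);h=np.array([np.cos(a),np.sin(a),0]);k=np.array([0,0,1.]);l=np.cross(k,h)
    z=.5*h-.866025*k;y=-(.866025*h+.5*k)
    M=np.c_[np.cross(y,z),y,z]
    return np.array(hand_xyz),Ro.from_rotvec(np.radians(th)*l)*Ro.from_matrix(M)
def go(a,b):
    print('shift mm',((b[0]-a[0])*1000).round(1),'rotvec',np.degrees((b[1]*a[1].inv()).as_rotvec()).round(2))
E
python3 - <<'E'
from h import *
s=(np.array([.247,.574,.25]),Ro.from_euler('xyz',[180,0,156.75],degrees=True))
g=pose([.451,.3205,.108],-84.8,0); z=g[1].as_matrix()[:,2]
pre=(g[0]-.11*z,g[1]); go(s,pre); go(pre,g); print(z)
E
```

```text
shift mm [ 199.  -198.7  -46.7] rotvec [-29.93   4.75  27.79]
shift mm [  5.  -54.8 -95.3] rotvec [0. 0. 0.]
[ 0.04531631 -0.49794237 -0.8660253 ]
```

```bash
python3 -m handwheel '40 -40 -5 -6 1 5.6 85; 80 -80 -15 -12 2 11.1 85; 120 -120 -25 -18 2.9 16.7 85; 160 -160 -35 -24 3.8 22.2 85; 199 -198.7 -46.7 -29.93 4.75 27.79 85; 199 -198.7 -46.7 -29.93 4.75 27.79 85; 199 -198.7 -46.7 -29.93 4.75 27.79 85; 199 -198.7 -46.7 -29.93 4.75 27.79 85' 80
python3 - <<'E'
from h import *
for n in("top","side"):
    im=manip.read_camera(n)[:,:,::-1]; cv2.imwrite(f"pics/{n}1.png",im)
t=cv2.imread('pics/top1.png');s=cv2.imread('pics/side1.png')
a=cv2.resize(t[180:270,140:265],None,fx=3.2,fy=3.2,interpolation=2);b=cv2.resize(s[70:190,220:340],None,fx=3.2,fy=3.2,interpolation=2)
o=np.zeros((390,790,3),np.uint8);o[:288,:400]=a;o[:384,404:788]=b;cv2.imwrite('pics/c1.png',o)
st=manip.state();print(st['qpos'])
go((st['tool_pos'],Ro.from_euler('xyz',st['tool_rot'],degrees=True)),pose([.451,.3205,.108],-84.8,0))
E
```

```text
clock: 1.1
tool_pos: [0.4453, 0.3765, 0.2042]
tool_rot: [-150.1, 0.1, -174.8]
ft_force: [-0.6, -0.4, -0.6]
finger_gap: 0.0851
grip_force: 0.0
[ 46.90329134  28.2419195   89.31435223 -22.06064937  83.80891813
 -41.75325339]
shift mm [  5.7 -56.  -96.4] rotvec [-0.09  0.06 -0.06]
```

View pics/c1.png

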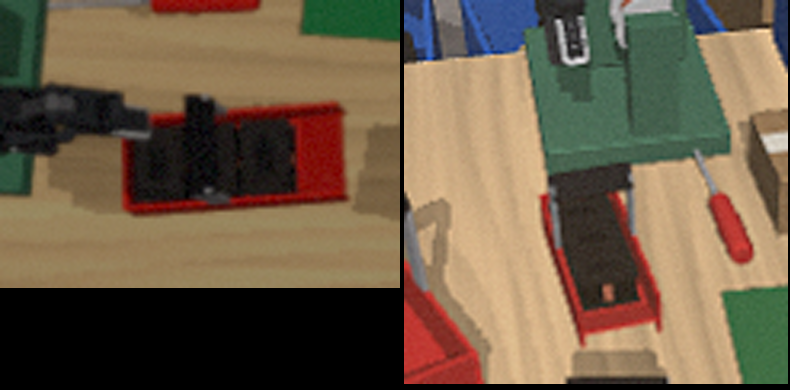

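The fingers stand just behind the tray (crop about (130,120)), in line with the bar and clear of everything. Next I descend along the tool axis and grip.

```bash
python3 -m handwheel '1 -11 -19 0 0 0 85; 2 -22 -38 0 0 0 85; 3 -33 -57 0 0 0 85; 4 -44 -76 0 0 0 85; 5 -54.8 -95.3 0 0 0 85; 5 -54.8 -95.3 0 0 0 85; 5 -54.8 -95.3 0 0 0 40; 5 -54.8 -95.3 0 0 0 8' 90
python3 -m handwheel '0 0 0 0 0 0 5; 0 0 0 0 0 0 5; 0 0 0 0 0 0 5; 0 0 0 0 0 0 5; 0 0 0 0 0 0 5; 0 0 0 0 0 0 5; 0 0 0 0 0 0 5; 0 0 0 0 0 0 5' 90
```

```text
clock: 2.2
tool_pos: [0.4514, 0.322, 0.1095]
tool_rot: [-150.1, 0.1, -174.8]
ft_force: [-0.2, -0.3, -0.3]
finger_gap: 0.0511
grip_force: 0.0
clock: 3.2
tool_pos: [0.4507, 0.3207, 0.1082]
tool_rot: [-150.0, -0.0, -174.8]
ft_force: [1.7, 2.1, -1.1]
finger_gap: 0.0112
grip_force: 88.0
```

```bash
python3 -m handwheel '0 0 5 0 0 0 5; 0 0 15 0 0 0 5; 0 0 30 0 0 0 5; 0 0 50 0 0 0 5; 0 0 70 0 0 0 5; 0 0 85 0 0 0 5; 0 0 95 0 0 0 5; 0 0 100 0 0 0 5'
python3 - <<'E'
from h import *
st=manip.state();print(st['tool_pos'],st['tool_rot'],st['ft_force'],st['wrist_torque'],st['qpos'].round(1))
for n in("top","side"):
    im=manip.read_camera(n)[:,:,::-1]; cv2.imwrite(f"pics/{n}2.png",im)
t=cv2.imread('pics/top2.png');s=cv2.imread('pics/side2.png')
a=cv2.resize(t[180:270,140:265],None,fx=3.2,fy=3.2,interpolation=2);b=cv2.resize(s[70:190,220:340],None,fx=3.2,fy=3.2,interpolation=2)
o=np.zeros((390,790,3),np.uint8);o[:288,:400]=a;o[:384,404:788]=b;cv2.imwrite('pics/c2.png',o)
L=np.array([.570,-.287,.18]);a=np.radians(-97);h=np.array([np.cos(a),np.sin(a),0]);k=np.array([0,0,1])
def hp(th):
    t=np.radians(th);return L-h*(.096*np.cos(t)-.092*np.sin(t))-k*(-.096*np.sin(t)-.092*np.cos(t))
c=pose([.451,.3205,.208],-84.8,0); p0=pose(hp(0)+[0,0,.03],-97,0)
print('carry');go(c,p0); q=p0
for th in (10,20,30,40,50,60,70,80):
    print(th,end=' ');go(p0,pose(hp(th),-97,th))
E
```

```text
clock: 4.2
tool_pos: [0.4508, 0.3208, 0.209]
tool_rot: [-150.0, 0.0, -174.8]
ft_force: [0.9, 0.3, -5.3]
finger_gap: 0.0107
grip_force: 87.8
[0.45081815 0.32083778 0.20898338] [-1.50030298e+02  3.47740108e-02 -1.74802765e+02] [ 0.85912115  0.29363227 -5.33482133] [0.62179571 0.04664319 0.00781591] [ 43.1  24.1  94.8 -23.5  81.3 -44.3]
carry
shift mm [ 130.7 -512.2   94. ] rotvec [  0.    0.  -12.2]
10 shift mm [ -2.1 -17.3 -14.7] rotvec [ 9.93 -1.22  0.  ]
20 shift mm [ -4.5 -37.   -2.7] rotvec [19.85 -2.44 -0.  ]
30 shift mm [ -7.2 -58.4   5.7] rotvec [29.78 -3.66  0.  ]
40 shift mm [ -9.9 -81.   10.2] rotvec [39.7  -4.87 -0.  ]
50 shift mm [ -12.8 -104.    10.7] rotvec [49.63 -6.09 -0.  ]
60 shift mm [ -15.6 -126.7    7.1] rotvec [59.55 -7.31 -0.  ]
70 shift mm [ -18.2 -148.5   -0.3] rotvec [69.48 -8.53  0.  ]
80 shift mm [ -20.7 -168.7  -11.5] rotvec [79.4  -9.75  0.  ]
```

View pics/c2.png

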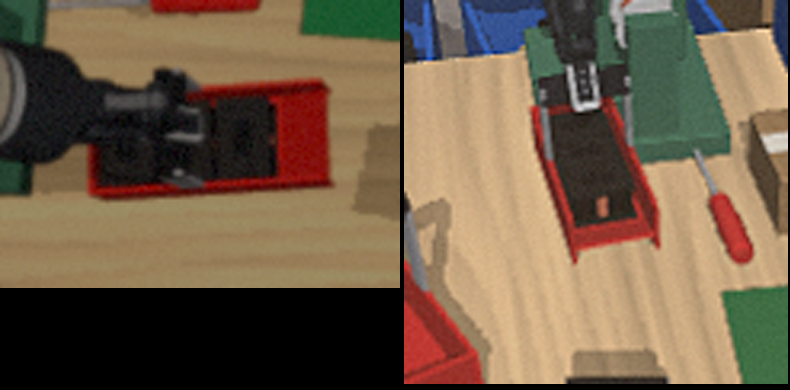

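The tray is lifted level, the bar is gripped at its middle, and all three coils are in place. Now I carry it to the crate.

```bash
python3 -m handwheel '0 0 12 0 0 0 5; 0 -4 30 0 0 0 5; 3 -14 50 0 0 0 5; 7 -30 68 0 0 -0.8 5; 13 -52 82 0 0 -1.4 5; 20 -80 90 0 0 -2 5; 29 -114 94 0 0 -2.8 5; 38 -150 94 0 0 -3.6 5'
python3 -m handwheel '10 -40 0 0 0 -1 5; 20 -80 0 0 0 -2 5; 31 -122 0 0 0 -3 5; 42 -164 0 0 0 -4 5; 52 -204 0 0 0 -5 5; 61 -240 0 0 0 -5.9 5; 69 -271 0 0 0 -6.7 5; 76 -298 0 0 0 -7.3 5'
python3 -m handwheel '6 -23 0 0 0 -0.5 5; 10 -40 0 0 0 -0.9 5; 13 -53 0 0 0 -1.1 5; 15.7 -60.2 0 0 0 -1.3 5; 16.7 -64.2 0 0 0 -1.3 5; 16.7 -64.2 0 0 0 -1.3 5; 16.7 -64.2 0 0 0 -1.3 5; 16.7 -64.2 0 0 0 -1.3 5'
python3 - <<'E'
from h import *
for n in("top","side"):
    im=manip.read_camera(n)[:,:,::-1]; cv2.imwrite(f"pics/{n}3.png",im)
t=cv2.imread('pics/top3.png');s=cv2.imread('pics/side3.png')
o=np.zeros((400,800,3),np.uint8);o[:,:398]=cv2.resize(t[100:300,350:549],None,fx=2,fy=2);o[:,400:]=cv2.resize(s[130:400,230:500],(400,400))
cv2.imwrite('pics/c3.png',o)
st=manip.state();print(st['qpos'].round(1),st['tool_pos'],st['tool_rot'])
E
```

```text
clock: 5.3
tool_pos: [0.4891, 0.1683, 0.3035]
tool_rot: [-150.0, 0.1, -178.5]
ft_force: [-0.1, -0.0, -4.5]
finger_gap: 0.0108
grip_force: 87.9
clock: 6.3
tool_pos: [0.5633, -0.1301, 0.3026]
tool_rot: [-150.0, -0.1, 174.1]
ft_force: [0.4, 0.9, -5.5]
finger_gap: 0.0106
grip_force: 87.8
clock: 7.3
tool_pos: [0.5815, -0.1909, 0.3022]
tool_rot: [-150.0, -0.0, 173.0]
ft_force: [0.2, 0.1, -4.8]
finger_gap: 0.0106
grip_force: 87.9
[ -8.3  14.4  96.3 -31.8  71.5 -80.4] [ 0.58147614 -0.19110127  0.30227862] [-1.50005428e+02  2.78813696e-03  1.73028251e+02]
```

View pics/c3.png

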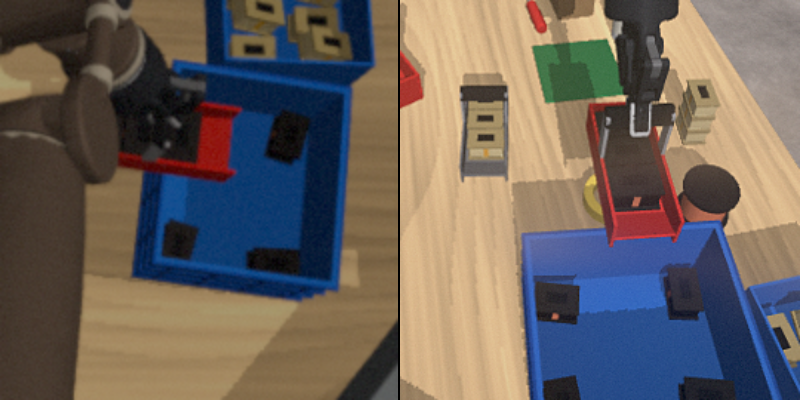

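```bash
python3 - <<'E'
from h import *
for q in((437.5,134),(526,146),(517.5,245),(417.5,239)):print('rim',plane('top',q,.13))
sc=270/400
for q in((523,233),(718,224)):print('siderim',plane('side',((q[0]-400)*sc+230,q[1]*sc+130),.13))
print('lip',tri((467.5,171.5),((645-400)*sc+230,225*sc+130)))
# project hypothesised crate
for c,yaw in(((.563,-.341),-7),((.565,-.335),-7),((.56,-.335),-7)):
    Rz=Ro.from_euler('z',yaw,degrees=True)
    print(c,[ (pix('top',np.r_[c,.13]+Rz.apply([x,y,0])).tolist(),pix('side',np.r_[c,.13]+Rz.apply([x,y,0])).tolist()) for x,y in((.125,.11),(.125,-.11),(-.125,-.11),(-.125,.11))])
E
```

```text
rim [ 0.6913 -0.2472  0.13  ]
rim [ 0.6687 -0.4709  0.13  ]
rim [ 0.4207 -0.4363  0.13  ]
rim [ 0.4295 -0.1944  0.13  ]
siderim [ 0.4518 -0.2139  0.13  ]
siderim [ 0.7    -0.2498  0.13  ]
lip (array([ 0.569 , -0.2871,  0.2353]), np.float64(0.0))
(0.563, -0.341) [([437.4, 130.5], [444.3, 279.9]), ([523.8, 144.0], [487.2, 406.1]), ([516.9, 243.0], [324.1, 421.4]), ([426.7, 229.7], [313.6, 288.5])]
(0.565, -0.335) [([434.9, 129.6], [444.0, 277.0]), ([521.4, 143.1], [486.6, 401.7]), ([514.4, 242.1], [324.6, 416.7]), ([424.2, 228.8], [314.0, 285.5])]
(0.56, -0.335) [([435.0, 131.6], [441.5, 277.5]), ([521.5, 145.1], [483.6, 402.4]), ([514.5, 244.2], [321.3, 417.5]), ([424.2, 230.9], [311.4, 285.9])]
```

```bash
python3 -m handwheel '-1 -8 -7 5 -0.6 0 5; -2.1 -17.3 -14.7 9.93 -1.22 0 5; -3.3 -27 -8 14.9 -1.83 0 5; -4.5 -37 -2.7 19.85 -2.44 0 5; -5.8 -47.5 2 24.8 -3.05 0 5; -7.2 -58.4 5.7 29.78 -3.66 0 5; -8.5 -69.5 8.4 34.7 -4.27 0 5; -9.9 -81 10.2 39.7 -4.87 0 5'
python3 -m handwheel '-1.4 -11.5 0.6 4.96 -0.61 0 5; -2.9 -23 0.5 9.93 -1.22 0 5; -4.3 -34.5 -1 14.9 -1.83 0 5; -5.7 -45.7 -3.1 19.85 -2.44 0 5; -7 -56.8 -6.4 24.8 -3.05 0 5; -8.3 -67.5 -10.5 29.78 -3.66 0 5; -8.3 -67.5 -10.5 29.78 -3.66 0 5; -8.3 -67.5 -10.5 29.78 -3.66 0 5'
python3 - <<'E'
from h import *
st=manip.state();print(st['qpos'].round(1),st['ft_force'],st['tool_rot'])
for n in("top","side"):
    im=manip.read_camera(n)[:,:,::-1]; cv2.imwrite(f"pics/{n}4.png",im)
t=cv2.imread('pics/top4.png');s=cv2.imread('pics/side4.png')
o=np.zeros((400,800,3),np.uint8);o[:,:398]=cv2.resize(t[100:300,350:549],None,fx=2,fy=2);o[:,400:]=cv2.resize(s[130:400,230:500],(400,400))
cv2.imwrite('pics/c4.png',o)
E
```

```text
clock: 8.4
tool_pos: [0.5711, -0.2738, 0.3129]
tool_rot: [170.1, -0.0, 173.1]
ft_force: [1.3, 0.6, -5.8]
finger_gap: 0.0105
grip_force: 88.0
clock: 9.4
tool_pos: [0.5634, -0.34, 0.3024]
tool_rot: [140.2, 0.0, 173.0]
ft_force: [0.6, 0.6, -2.5]
finger_gap: 0.0109
grip_force: 90.5
[ -47.7   32.9   73.9   29.5  100.3 -132.6] [ 0.56328525  0.59563655 -2.48116178] [1.40165710e+02 1.41022700e-02 1.73037121e+02]
```

View pics/c4.png

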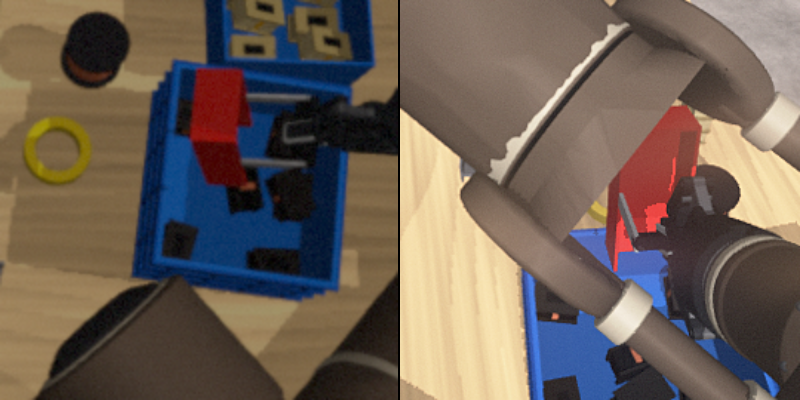

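Weight on the wrist fell by the coils' weight (about 2.4 N) and the tray interior looks empty. Two loose coils are visible in the crate and a third is beside or under the hand. Now I tilt back and check.

```bash
python3 -m handwheel '1.5 12 8 -6 0.7 0 5; 4 33 22 -15 1.8 0 5; 6.5 53 32 -24.5 3 0 5; 9 74 38 -34 4.2 0 5; 11.5 95 40 -43.5 5.3 0 5; 14 116 38 -53 6.5 0 5; 16.3 133 34 -62 7.6 0 5; 18.2 148.5 30.3 -69.48 8.53 0 5'
python3 -m handwheel '0 15 0 0 0 1 5; 2 45 0 0 0 2 5; 6 80 0 0 0 3 5; 10 110 0 0 0 4 5; 14 135 0 0 0 5 5; 18 150 0 0 0 6 5; 20 155 0 0 0 7 5; 20 155 0 0 0 7 5'
python3 - <<'E'
from h import *
st=manip.state();print(st['ft_force'])
for n in("top","side"):
    im=manip.read_camera(n)[:,:,::-1]; cv2.imwrite(f"pics/{n}5.png",im)
t=cv2.imread('pics/top5.png');s=cv2.imread('pics/side5.png')
o=np.zeros((400,800,3),np.uint8);o[:,:398]=cv2.resize(t[100:300,350:549],None,fx=2,fy=2);o[:,400:]=cv2.resize(s[130:400,230:500],(400,400))
cv2.imwrite('pics/c5.png',o)
tp,R0=st['tool_pos'],Ro.from_euler('xyz',st['tool_rot'],degrees=True);print(tp,st['tool_rot'])
go((tp,R0),pose([.638,.189,.30],-90,0))
E
```

```text
clock: 10.5
tool_pos: [0.5812, -0.1883, 0.3338]
tool_rot: [-149.9, 0.2, 173.1]
ft_force: [0.1, -0.2, -3.5]
finger_gap: 0.0109
grip_force: 90.4
clock: 11.5
tool_pos: [0.6014, -0.0368, 0.3326]
tool_rot: [-150.0, 0.0, 180.0]
ft_force: [-0.1, -0.1, -3.8]
finger_gap: 0.0105
grip_force: 90.5
[-0.10492971 -0.06902927 -3.76755485]
[ 0.60137849 -0.036817    0.33259387] [-1.50012223e+02  9.34919709e-03  1.79988932e+02]
shift mm [ 36.6 225.8 -32.6] rotvec [-0.01  0.01  0.01]
```

View pics/c5.png

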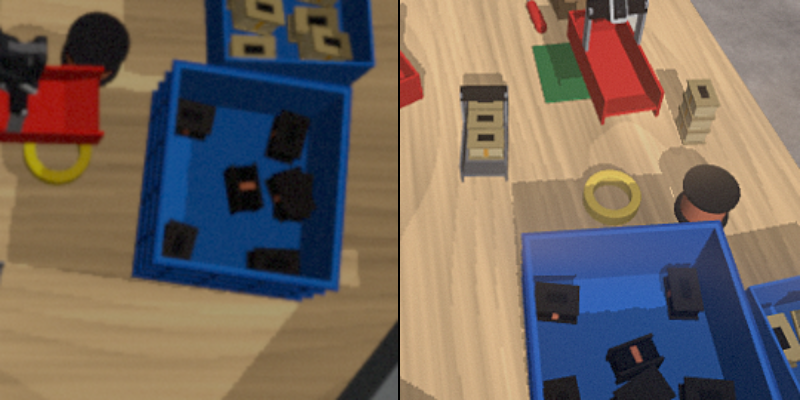

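The crate clearly holds two loose coils plus an octagonal one at (293,195), possibly two stacked. The tray looks red inside, but I need a closer look to confirm all three are out.

```bash
python3 - <<'E'
from h import *
t=cv2.imread('pics/top5.png');s=cv2.imread('pics/side5.png')
o=np.zeros((400,800,3),np.uint8);o[:,:398]=cv2.resize(t[170:220,455:505],(398,400),interpolation=2);o[:200,400:600]=cv2.resize(t[130:180,340:405],(200,200),interpolation=2);o[200:,400:600]=cv2.resize(s[340:400,360:450],(200,200),interpolation=2);o[:,600:]=cv2.resize(s[130:215,335:410],(200,400),interpolation=2)
o=cv2.convertScaleAbs(o,alpha=2);cv2.imwrite('pics/c6.png',o)
E
```

```text
(no output)
```

View pics/c6.png

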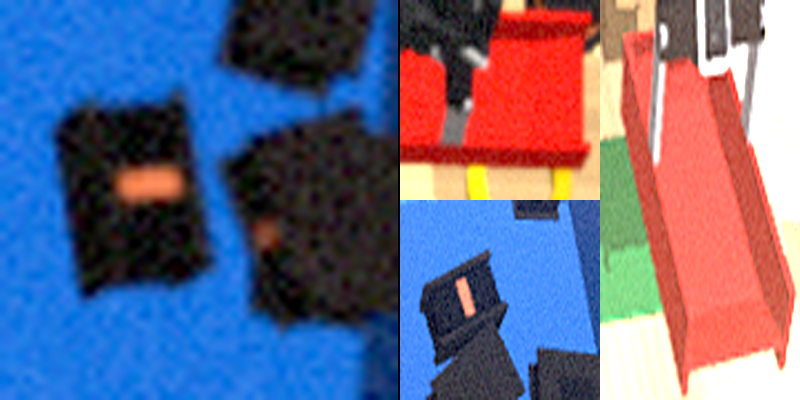

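The tray shows red floor both in front of and behind the handle, and the octagonal blob looks like two overlapping coils. I'll carry the tray to the mat, and check its rear before letting go.

```bash
python3 -m handwheel '2 12 0 0 0 0 5; 7 40 0 0 0 0 5; 13 80 0 0 0 0 5; 20 120 0 0 0 0 5; 26 160 0 0 0 0 5; 32 195 -10 0 0 0 5; 35 216 -30 0 0 0 5; 36.6 225.8 -60 0 0 0 5'
python3 -m handwheel '0 0 -30 0 0 0 5; 0 0 -60 0 0 0 5; 0 0 -80 0 0 0 5; 0 0 -100 0 0 0 5; 0 0 -115 0 0 0 5; 0 0 -125 0 0 0 5; 0 0 -130 0 0 0 5; 0 0 -130 0 0 0 5'
python3 - <<'E'
from h import *
for n in("top","side"):
    im=manip.read_camera(n)[:,:,::-1]; cv2.imwrite(f"pics/{n}6.png",im)
t=cv2.imread('pics/top6.png');s=cv2.imread('pics/side6.png')
o=np.zeros((400,800,3),np.uint8);o[:,:398]=cv2.resize(t[100:220,190:310],(398,400),interpolation=2);o[:,400:]=cv2.resize(s[110:220,290:400],(400,400),interpolation=2)
cv2.imwrite('pics/c7.png',o)
st=manip.state();print(st['tool_pos'],st['tool_rot'],st['ft_force'])
E
```

```text
clock: 12.6
tool_pos: [0.639, 0.1914, 0.2721]
tool_rot: [-150.1, 0.2, -179.9]
ft_force: [-0.8, -0.3, -3.3]
finger_gap: 0.0109
grip_force: 90.4
clock: 13.6
tool_pos: [0.6382, 0.1894, 0.1424]
tool_rot: [-150.0, 0.0, -180.0]
ft_force: [0.4, -0.1, -3.9]
finger_gap: 0.0106
grip_force: 90.4
[0.63857057 0.1895386  0.14311972] [-1.50021968e+02  8.30384236e-02 -1.79994125e+02] [ 0.11205749  0.62730379 -2.87450314]
```

View pics/c7.png

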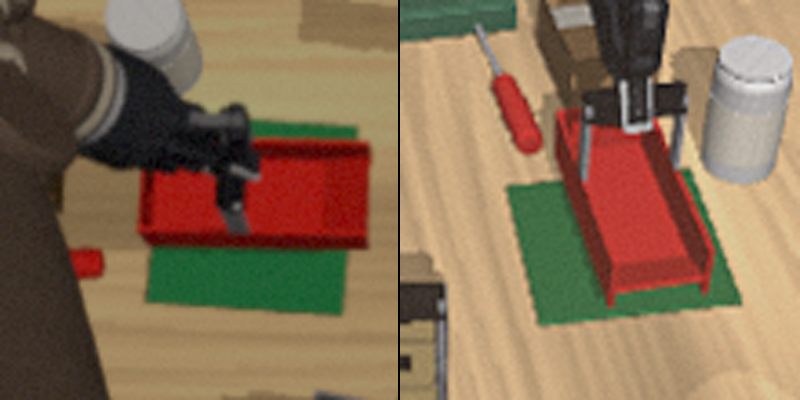

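The tray is empty and level, poised over the mat centre (the offset in view matches the parallax), with the can and screwdriver clear. Now I lower the last 3 cm gently.

```bash
python3 -m handwheel '0 0 -6 0 0 0 5; 0 0 -12 0 0 0 5; 0 0 -18 0 0 0 5; 0 0 -23 0 0 0 5; 0 0 -26 0 0 0 5; 0 0 -28 0 0 0 5; 0 0 -29 0 0 0 5; 0 0 -29 0 0 0 5'
```

```text
clock: 14.7
tool_pos: [0.6381, 0.1894, 0.1134]
tool_rot: [-150.0, 0.0, 180.0]
ft_force: [0.1, -0.1, -4.5]
finger_gap: 0.0108
grip_force: 90.5
```

```bash
python3 -m handwheel '0 0 -0.5 0 0 0 5; 0 0 -1 0 0 0 5; 0 0 -1.5 0 0 0 5; 0 0 -2 0 0 0 5; 0 0 -2 0 0 0 5; 0 0 -2 0 0 0 5; 0 0 -2 0 0 0 5; 0 0 -2 0 0 0 5'
```

```text
clock: 15.7
tool_pos: [0.6383, 0.1895, 0.1122]
tool_rot: [-150.0, 0.0, 180.0]
ft_force: [-2.6, 1.1, 4.5]
finger_gap: 0.0108
grip_force: 91.4
```

Contact: the force turned upward (+4.5 N). Now I release slowly and retreat along the tool axis.

```bash
python3 -m handwheel '0 0 0 0 0 0 13; 0 0 0 0 0 0 16; 0 0 0 0 0 0 25; 0 0 0 0 0 0 40; 0 0 0 0 0 0 60; 0 0 0 0 0 0 85; 0 0 0 0 0 0 85; 0 0 0 0 0 0 85' 20
python3 -m handwheel '0 5 8.7 0 0 0 85; 0 15 26 0 0 0 85; 0 27 47 0 0 0 85; 0 40 69 0 0 0 85; 0 55 95 0 0 0 85; 0 60 120 0 0 0 85; 0 60 150 0 0 0 85; 0 60 170 0 0 0 85'
python3 -m handwheel '-40 0 30 0 0 0 85; -90 0 50 0 0 0 85; -140 0 50 0 0 0 85; -190 0 50 0 0 0 85; -230 0 50 0 0 0 85; -260 0 50 0 0 0 85; -270 0 50 0 0 0 85; -270 0 50 0 0 0 85'
python3 - <<'E'
from h import *
for n in("top","side"):
    im=manip.read_camera(n)[:,:,::-1]; cv2.imwrite(f"pics/{n}7.png",im)
t=cv2.imread('pics/top7.png');s=cv2.imread('pics/side7.png')
cv2.imwrite('pics/c8.png',np.hstack([cv2.resize(t,(400,250),interpolation=3),cv2.resize(t[110:220,200:376],(400,250))]).astype(np.uint8))
o=np.vstack([cv2.imread('pics/c8.png'),np.hstack([s[110:400,240:640],cv2.resize(s[110:255,290:490],(400,290))])]);cv2.imwrite('pics/c8.png',o)
E
```

```text
clock: 16.7
tool_pos: [0.6381, 0.1894, 0.1113]
tool_rot: [-150.0, 0.0, -180.0]
ft_force: [-0.2, 0.1, -0.4]
finger_gap: 0.085
grip_force: 0.0
clock: 17.7
tool_pos: [0.6386, 0.2506, 0.2848]
tool_rot: [-150.1, 0.2, -179.9]
ft_force: [0.7, 0.6, -1.4]
finger_gap: 0.0853
grip_force: 0.0
clock: 18.7
tool_pos: [0.3683, 0.2496, 0.3318]
tool_rot: [-150.0, 0.1, -179.9]
ft_force: [0.3, -0.2, -0.2]
finger_gap: 0.0851
grip_force: 0.0
```

View pics/c8.png

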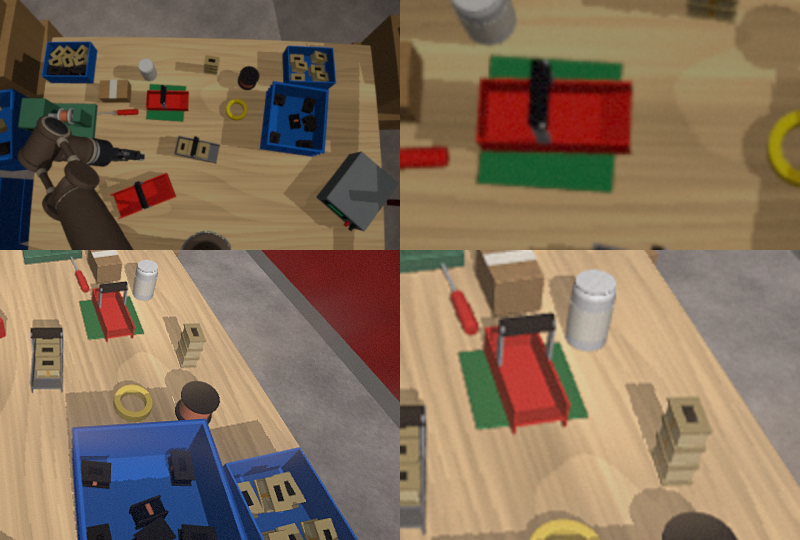

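The tray stands upright and empty on the mat, with everything else in place. A quick numeric centring check comes before handing in.

```bash
python3 - <<'E'
from h import *
f=lambda x,y:((x-400)/2.273+200,y/2.273+110)
m=np.array([plane('top',f(*q),.004) for q in((490,57),(622,65),(612,190),(478,182))]);print('mat',m.mean(0))
r=np.array([plane('top',f(*q),.049) for q in((478,78),(480,148))]).mean(0);l=np.array([plane('top',f(*q),.049) for q in((632,82),(631,152))]).mean(0)
print('rear',r,'front',l,'origin',r+(l-r)*79/176,np.linalg.norm(l-r))
E
```

```text
mat [0.6377 0.1869 0.004 ]
rear [0.635  0.2641 0.049 ] front [0.6346 0.0887 0.049 ] origin [0.63482045 0.18536932 0.049     ] 0.17540045609974905
```

The tray's origin is within about 4 mm of the mat's centre and its measured length matches, so I'm handing in.

```bash
python3 -c "
from rig import manip
print(manip.hand_in())"
```

```text
the job is handed in; nothing more can be done
None
```

The job is handed in: the coils are tipped into the blue crate (two seen clearly, the third judged to be in an overlapping pair), and the empty red tray stands released about 4 mm from the mat's centre, with nothing else seen to have moved, after about 19 s of the 61 s allowed.

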